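# Take the sauce off the boil and hold its lid up

### The job

Slide the lidded saucepan across the glass hob from the large cooking zone to the middle of the small one, without lifting the pan off the glass and with its lid staying on. Then let go of the pan, lift the lid by its knob a good 5 cm clear of the pan and finish holding it there, level and still, above the pan so that drips fall back in; do not put it down or let go. Keep the lid level throughout and leave everything else on the counter where it is.

Things in the scene. Friction and masses are not known exactly. Their poses are not given: they have to be found in the camera images.
- saucepan: Steel saucepan, outside diameter 140 mm (130 mm across the base), rim 85 mm above its underside, 0.4 to 0.75 kg, standing on the glass. Origin: centre of its underside; z up; its one straight handle points along its own -x.
- handle_grip (a point): Grasp point on the saucepan's black handle, on the handle's centre line, 125 mm from the pan's axis and 60 mm above the pan's underside. The handle is a level bar 20 mm wide and 16 mm high that runs straight out from 90 to 215 mm from the axis; at least 50 mm is free beneath it. Axes as the pan's.
- lid: Loose steel lid, disc of 148 mm diameter and 4 mm thick lying on the pan's rim, with a step of 122 mm diameter below it that drops 6 mm into the pan's mouth (5 to 6 mm of side play); about 0.18 kg. Origin: centre of the disc's underside, 85 mm above the pan's underside when it is on; z up.
- lid_knob (a point): Middle of the lid's black round knob, 32 mm above the lid's origin, on the lid's axis. The knob is an upright cylinder of 30 mm diameter and 26 mm height (13 mm above and below this point); beneath it is a stem of 16 mm diameter, and the lid's top surface is 25 mm below this point.
- zone_big: Large cooking zone: printed double circle (206 mm diameter) with a small cross at its centre on the hob's glass; the pan starts here. It is the left or the right of the two zones. Origin: its centre, on the glass.
- zone_small: Small cooking zone: printed single circle of 156 mm diameter with a small cross at its centre, 280 mm from the large one. Origin: its centre, on the glass.
- hob: Fixed two-zone hob, 340 mm deep (its x) by 580 mm wide (its y), flat black glass top 55 mm above the table. Origin: centre of its underside. Nothing stands on the straight way from one zone to the other.
- shaker: Bystander: glass shaker jar with a metal cap, 44 mm across, 95 mm high, standing near the far edge of the hob between the zones. Origin: centre of its underside.
- pitcher: Bystander: steel jug, 90 mm across, 105 mm high with utensils rising to about 195 mm, on the table to the left of the hob. Origin: centre of its underside.
- sauce_bottle: Bystander: clear bottle with a white cap, 60 mm across, 170 mm high, on the table to the right of the hob. Origin: centre of its underside.
- timer: Bystander: white round kitchen timer, 68 mm across, 42 mm high, on the table in front of the hob's left end. Origin: centre of its underside.
- spatula: Bystander: spatula lying on the table to the right. Origin: on its underside, z up.
Not all that is in view belongs to the job. What is shaped like the lid but pink, purple or turquoise is not meant.

How it is judged:
By the outcome, as a careful person would: the job done as asked, in the order asked, and still so for the second after the job is handed in, while the arm keeps its last pose, push and grip.
It also fails if it takes over 64 s, if anything falls off the work surface, if the arm or the gripper's body presses on something with over 40 N, if the wrist force passes 120 N, or if a joint passes its speed limit or range.

### The arm

A 6-joint arm with a two-finger parallel gripper is mounted at the origin on the work surface. World frame = base frame: x ahead of the robot, y to its left, z up, the work surface at z = 0. Lengths are in mm, angles in rad, forces in N, time in s.
With the tool pointing down it reaches from about 275 to 750 mm from the base axis. Payload 10.2 kg.
Tool frame: the origin (TCP) lies between the finger pads; the fingertips stand 17 mm ahead of it and the grasp point (between the pads) lies 2 mm behind it; z points along the fingers, y is the line along which they close (so a half turn about z gives the same grasp; the last joint's range is limited). The gripper opens to 85 mm and grips with 20 to 120 N. Pads are 22 mm wide; open, the fingers measure 114 mm over their backs; the gripper's body (76 mm by 85 mm) begins 54 mm behind the grasp point. The pads swing forward as they close: fully open they stand 13 mm farther back than shut.
Start: joints at [1.074, 0.313, 1.498, -0, 1.331, -0.223], TCP at [141.968, 505.447, 248.294] pointing down, gripper open.
Joint ranges: [-2.94, 2.94], [-0.97, 2.17], [0.19, 2.56], [-1.23, 4.37], [0.02, 3.11], [-2.88, 2.88]. Speed limits (rad/s): [2.39, 2.39, 3.01, 3.14, 3.14, 3.14].

### API

Orientations are given as a unit quaternion [w, x, y, z].
In Python, from rig import * gives the robot as it stands.
- The arm moves only by the tool step_arm, never from a script. Its argument "commands" is text: rows parted by semicolons, each of 7 numbers parted by spaces: the opening, from 0 (shut) to 1 (fully open), then the shift along the tool's x, y, z in cm, then the turn, a rotation vector about the tool's x, y, z in rad. In form: hand x y z rx ry rz; .... A call has 1 to 20 rows; each row is the pose to reach, as a shift and turn from the pose commanded when the call began, along the tool's axes at that moment; what a row does not reach only later rows make up. A row lasts 1/12 s, in which the tool goes at most 41.7 mm and 7.16 degrees, less where a joint would pass 70% of its speed; a pose out of reach is approached as far as the arm can. A call with a gripper value outside its range is refused whole. The fingers move at their own pace and stop on an object; "newtons" is the grip in N (left out, the last holds). Time passes only in rows, so rows that repeat a pose let the fingers close. It gives the time, the measured TCP pose, the force, the opening and the grip force at its end, in the units of the state.
- sense(): the state, without advancing time (a new reading comes with each control period).
- capture(name): name is "scene" or "top" or "wrist"; returns the picture (384x512x3 uint8, red, green, blue); there is no depth.
- camera_model(name): a dict with "mtx" (3x3 intrinsics, pixels), "eye" and "rotation" of the camera in the world. Camera axes: x right, y down, z forward; pixel columns grow to the right and rows downward; lengths in mm; the calibration is good to about 2 mm. A picture is of the moment at which its call begins: read the wrist's pose just before it. camera_model takes no time and is no camera call; for the wrist camera it gives the pose at the moment of the call.
- finish_job(): hands the job in; it is judged then, once.
Trained networks look in the newest picture that a camera, given by its name, has taken for a name from the list of things; names that differ only in an ending like _2 or _b are one class to them, and where a whole thing is asked for, a point or a joint stands for the part that bears it (a point fixed in the world has none). Each returns a list of dicts, best first, with "score" (0 to 1); they miss things now and then, are a little off and sometimes report something else, mostly with a low value. They report only what shows in the picture. A call takes as long as a camera call. They do not tell look-alikes from the thing itself.
- search_frame(camera, label): "rect" ([centre column, centre row, width, height] in pixels, round what is visible of it).
- trace(camera, label): "mask" (384x512 bool, what is visible of it) and "rect" ([centre column, centre row, width, height] in pixels, round what is visible of it).
- spot_point(camera, label): "xy" ([column, row] in pixels: a listed point, or the origin of a listed thing).
The state is a dict: "time_s": time; "joints": joint angles; "dq": joint speeds; "tau": joint torques, N m; "eef_pos": TCP position; "ee_rot": TCP orientation; "force": force on the tool from outside, world axes, zero at the start; "wrist_torque": the same for the moment, N m; "grip_width": opening from 0.0 (shut) to 1.0 (fully open); "grip_force": force on a finger pad.
Only numpy, scipy, OpenCV 4.12 (cv2) and the standard library are available. Lean on these libraries where they do the work, as an engineer would, in place of code of your own. Each camera call takes 0.05 s, during which the arm holds its last target. There are 200 camera calls.

## Working session

There is one attempt and no reset: what is moved stays moved. The work goes in short steps, Python scripts to look and compute and a tool call to move; the robot and the scene stay as the last step left them, time stands still between calls to the robot, and variables do not carry over. Pictures are saved under pics/ and viewed, at most 10 in all, crops included, and the job is handed in when it is done.

Besides the shell and the picture viewer there is one more tool, called after "Call:" as name(argument=value, ...) on one line, values as JSON. step_arm: Moves the arm, as the interface text tells. Its arguments: {"type":"object","properties":{"commands":{"type":"string"},"newtons":{"type":"number"}},"required":["commands"]}

```bash
mkdir -p pics; cat > h.py <<'E'
from rig import *
import numpy as np, cv2
from scipy.spatial.transform import Rotation as R
def save(n,img): cv2.imwrite('pics/'+n+'.png',cv2.cvtColor(img,cv2.COLOR_RGB2BGR))
def ray(cam,uv):
    m=camera_model(cam);K=np.array(m['mtx']);d=np.array(m['rotation'])@np.linalg.inv(K)@[uv[0],uv[1],1]
    return np.array(m['eye']),d
def atz(cam,uv,z):
    e,d=ray(cam,uv);return e+d*(z-e[2])/d[2]
def proj(cam,p):
    m=camera_model(cam);q=np.array(m['rotation']).T@(np.array(p)-m['eye']);q=np.array(m['mtx'])@q;return q[:2]/q[2]
def tool(dp):
    q=sense()['ee_rot'];return R.from_quat(q,scalar_first=True).inv().apply(dp)
E
python3 - <<'E'
from h import *
a=capture('scene');b=capture('top')
save('a',a);save('b',b)
for c in('scene','top'):
    m=camera_model(c);print(c,m['eye'],np.array(m['rotation'])[:,2].round(2))
    for l,z in(('saucepan',55),('handle_grip',115),('lid',140),('lid_knob',172),('zone_big',55),('zone_small',55),('shaker',55)):
        for r in spot_point(c,l)[:3]:print(l,np.round(r['xy']),round(r['score'],2),atz(c,r['xy'],z).round())
print(sense())
E
```

```text
Traceback (most recent call last):
IndexError: too many indices for array: array is 1-dimensional, but 2 were indexed
```

View pics/a.png

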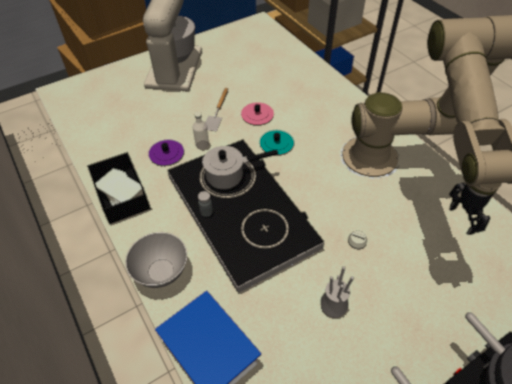

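View pics/b.png

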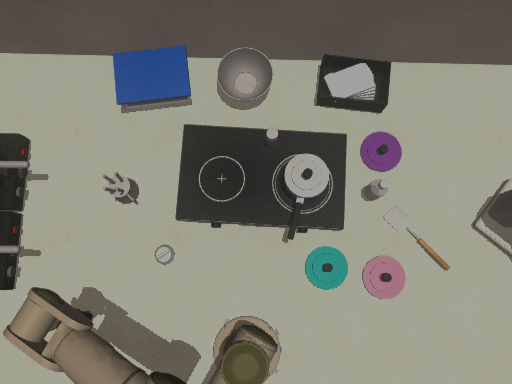

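The top view shows the steel pan, lid and black knob at about (307,174) on the right zone, with the handle pointing down to (293,235). The small zone's cross is at (222,179). Look-alike lids are at purple (381,152), turquoise (327,268) and pink (384,277); the lid I want is the steel one on the pan at (307,174).

```bash
sed -i "s/np.array(m\['rotation'\])/rot(m)/g" h.py; cat >> h.py <<'E'
def rot(m):
    r=np.array(m['rotation']);return r if r.ndim==2 else R.from_quat(r,scalar_first=True).as_matrix()
E
python3 - <<'E'
from h import *
a=capture('scene');b=capture('top')
save('c',cv2.resize(b[110:250,170:360],None,fx=4,fy=4,interpolation=2))
for c in('scene','top'):
    m=camera_model(c);print(c,m['eye'],m['rotation'],rot(m)[:,2].round(2))
    for l,z in(('saucepan',55),('handle_grip',115),('lid',140),('lid_knob',172),('zone_big',55),('zone_small',55),('shaker',55)):
        for r in spot_point(c,l)[:3]:print(l,np.round(r['xy'],1),round(r['score'],2),atz(c,r['xy'],z).round())
print(sense())
E
```

```text
scene [1064.77767026  853.32416656 1356.24627713] [-0.08993439  0.26175574  0.9045083  -0.3244387 ] [-0.33 -0.54 -0.77]
saucepan [224.3 176.4] 0.68 [ 579. -180.   55.]
saucepan [223.5 159. ] 0.32 [ 537. -261.   55.]
handle_grip [253.7 158.5] 0.67 [ 464. -151.  115.]
handle_grip [205.7 213.5] 0.64 [737. -21. 115.]
lid [258.6 114.9] 0.97 [ 333. -325.  140.]
lid [224.3 157.8] 0.94 [ 566. -192.  140.]
lid [278.5 140.2] 0.85 [ 346. -161.  140.]
lid_knob [278.5 136.3] 0.96 [ 353. -152.  172.]
lid_knob [258.9 109.5] 0.88 [ 334. -320.  172.]
lid_knob [223.6 152.6] 0.68 [ 569. -189.  172.]
zone_small [241.3 211.4] 0.31 [609.  -3.  55.]
shaker [207.2 214.7] 0.72 [720. -55.  55.]
top [ 271.40867202  -27.11921168 1675.7979579 ] [-0.05822495  0.71279685 -0.69635294  0.06019219] [ 0.17 -0.   -0.99]
saucepan [164.8 253. ] 0.55 [318. 283.  55.]
saucepan [304.5 175.8] 0.36 [ 595. -187.   55.]
handle_grip [294.4 212.1] 0.74 [ 460. -149.  115.]
lid [377.6 152.9] 0.95 [ 661. -421.  140.]
lid [320.7 265.1] 0.92 [ 288. -233.  140.]
lid [383.4 276.2] 0.82 [ 258. -432.  140.]
lid_knob [383.4 150.8] 0.91 [ 6
[... 171 characters left out ...]
 'joints': array([ 1.07359879e+00,  3.12927414e-01,  1.49767530e+00,  1.89060359e-05,
        1.33102372e+00, -2.23414552e-01]), 'dq': array([ 1.55503927e-03, -7.02925737e-04, -3.12736718e-05,  1.35975072e-03,
        1.71192920e-04,  4.28055523e-04]), 'tau': array([-8.35592746e-04, -4.12170482e+01, -2.59893394e+01, -3.16726610e-04,
        6.27751942e-04, -1.80221150e-05]), 'eef_pos': array([141.96753671, 505.45268189, 248.28944813]), 'ee_rot': array([-1.45480516e-05,  1.36466573e-01,  9.90644676e-01, -1.25690664e-05]), 'force': array([ 0.32063434,  0.16121973, -0.26604329]), 'wrist_torque': array([-0.0226667 , -0.03441473, -0.01261627]), 'grip_force': 0.0, 'grip_width': 0.9971538490818888}
```

View pics/c.png

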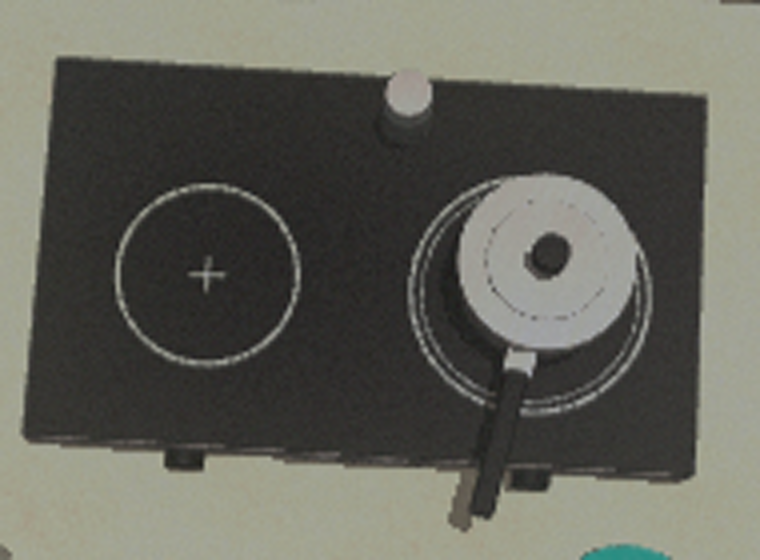

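The crop confirms the choice: a steel lid with a black knob at (551,254) in the crop, a black handle from about (517,370) to (482,515), and the small zone's cross at (207,274).

```bash
python3 - <<'E'
from h import *
b=cv2.imread('pics/b.png')
f=lambda u,v,z:atz('top',(u/4+170-.4,v/4+110-.4),z).round(1)
print('small',f(207,274,55),f(207.5,274.5,55),'big',f(530,294,55))
print('knob top',f(552,252,185),'lid disc',f(547.5,262,142))
print('handle tip mid',f(482,515,123),'handle root',f(512,372,123))
c=capture('wrist');m=camera_model('wrist');s=sense();M=R.from_quat(s['ee_rot'],scalar_first=True).as_matrix()
print('wristcam rel tool',M.T@(m['eye']-s['eef_pos']),(M.T@rot(m)).round(2),m['mtx'])
print(M.round(3))
E
```

```text
small [579.7 101.4  55. ] [579.3 100.9  55. ] big [ 568.8 -179.1   55. ]
knob top [ 579.5 -184.2  185. ] lid disc [ 579.9 -185.1  142. ]
handle tip mid [ 372.4 -135.   123. ] handle root [ 490.5 -158.4  123. ]
wristcam rel tool [  80.25814839   -0.88634117 -126.70282252] [[-0.   -0.95 -0.31]
 [ 1.   -0.   -0.  ]
 [ 0.   -0.31  0.95]] [[302.12131239   0.         251.64611275]
 [  0.         302.12131239 186.29988515]
 [  0.           0.           1.        ]]
[[-0.963  0.27   0.   ]
 [ 0.27   0.963 -0.   ]
 [-0.     0.    -1.   ]]
```

Call:
step_arm(commands="1 -48.3 -55.1 3 0 0 -0.038;1 -48.3 -55.1 3 0 0 -0.038;1 -48.3 -55.1 3 0 0 -0.038;1 -48.3 -55.1 3 0 0 -0.038;1 -48.3 -55.1 3 0 0 -0.038;1 -48.3 -55.1 3 0 0 -0.038;1 -48.3 -55.1 3 0 0 -0.038;1 -48.3 -55.1 3 0 0 -0.038;1 -48.3 -55.1 3 0 0 -0.038;1 -48.3 -55.1 3 0 0 -0.038;1 -48.3 -55.1 3 0 0 -0.038;1 -48.3 -55.1 3 0 0 -0.038;1 -48.3 -55.1 3 0 0 -0.038;1 -48.3 -55.1 3 0 0 -0.038;1 -48.3 -55.1 3 0 0 -0.038;1 -48.3 -55.1 3 0 0 -0.038;1 -48.3 -55.1 3 0 0 -0.038;1 -48.3 -55.1 3 0 0 -0.038;1 -48.3 -55.1 3 0 0 -0.038;1 -48.3 -55.1 3 0 0 -0.038")

```text
time_s: 2.62
eef_pos: [457.9, -156.3, 217.8]
ee_rot: [-0.0, 0.118, 0.993, 0.0]
force: [-0.9, 0.9, -0.4]
grip_width: 1.0
grip_force: 0.0
```

```bash
python3 - <<'E'
from h import *
w=capture('wrist')
s=sense();print(s['time_s'],s['eef_pos'].round(1),s['ee_rot'].round(4))
for l,z in(('handle_grip',115),('lid_knob',172),('lid',140),('saucepan',55)):
    for r in spot_point('wrist',l)[:2]:print(l,np.round(r['xy'],1),round(r['score'],2),atz('wrist',r['xy'],z).round(1))
print('expected grip px',proj('wrist',[458.5,-155.8,115]),'knob',proj('wrist',[580,-185,172]))
save('w1',w)
E
```

```text
2.6667 [ 457.7 -155.4  218.1] [-3.000e-04  1.178e-01  9.930e-01  2.000e-04]
handle_grip [251.5 193.1] 0.71 [ 458.4 -156.3  115. ]
lid_knob [83.7 11.1] 0.89 [ 324.  -211.3  172. ]
lid [252.2 342.8] 0.97 [ 583.4 -185.4  140. ]
lid [101.6  19.6] 0.79 [ 320.6 -216.4  140. ]
expected grip px [251.95060808 192.66223305] knob [251.73142662 373.1109927 ]
```

View pics/w1.png

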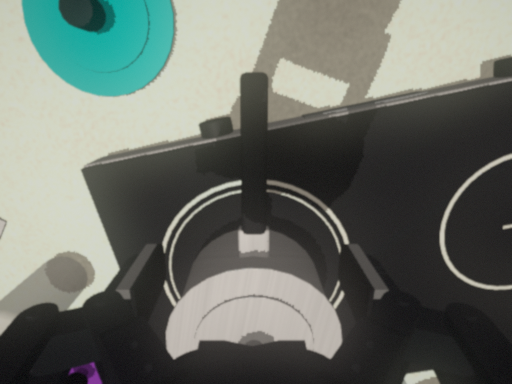

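The picture shows the handle running straight up at column 254, rows 75–250, centred between the fingers. The lid and knob are below at (255,335).

Call:
step_arm(commands="0.7 0 0.1 3 0 0 0;0.7 0 0.1 6 0 0 0;0.7 0 0.1 9 0 0 0;0.7 0 0.1 10 0 0 0;0.7 0 0.1 10.5 0 0 0;0.7 0 0.1 10.5 0 0 0;0.3 0 0.1 10.5 0 0 0;0.3 0 0.1 10.5 0 0 0;0.3 0 0.1 10.5 0 0 0;0 0 0.1 10.5 0 0 0;0 0 0.1 10.5 0 0 0;0 0 0.1 10.5 0 0 0;0 0 0.1 10.5 0 0 0;0 0 0.1 10.5 0 0 0", newtons=70)

```text
time_s: 4.03
eef_pos: [458.6, -154.9, 114.5]
ee_rot: [0.001, 0.118, 0.993, -0.0]
force: [-1.2, 0.7, 6.5]
grip_width: 0.22
grip_force: 68.1
```

```bash
python3 - <<'E'
from h import *
s=sense();print(s['time_s'],s['eef_pos'].round(1),s['force'].round(1),s['wrist_torque'].round(2),s['grip_width'],s['grip_force'])
w=capture('wrist')
for l,z in(('lid_knob',172),('lid',140),('zone_small',55)):
    for r in spot_point('wrist',l)[:2]:print(l,np.round(r['xy'],1),round(r['score'],2),atz('wrist',r['xy'],z).round(1))
t=capture('top')
for l,z in(('lid_knob',172),('lid',140),('zone_small',55)):
    for r in spot_point('top',l)[:4]:print(l,np.round(r['xy'],1),round(r['score'],2),atz('top',r['xy'],z).round(1))
save('t2',cv2.resize(t[110:250,170:360],None,fx=4,fy=4,interpolation=2))
print(tool([0,280,0]), 'dest',tool(np.array([579.5,101,0])-[580,-185,0]))
E
```

```text
4.0333 [ 458.6 -154.9  114.5] [-1.2  0.7  6.5] [ 0.08  0.26 -0.11] 0.2195962187663182 68.08517932891846
lid_knob [383.5 150.9] 0.98 [ 660.2 -432.5  172. ]
lid_knob [324.9 266. ] 0.65 [ 285.6 -241.4  172. ]
lid_knob [305.7 173.1] 0.64 [ 580.4 -179.5  172. ]
lid_knob [386.7 281.3] 0.62 [ 243.1 -433.7  172. ]
lid [381. 154.] 0.84 [ 657.7 -432.6  140. ]
lid [383.4 276.4] 0.72 [ 257.6 -432.2  140. ]
[ 65.42907059 272.24797043  -0.28163051] dest [ 67.31727874 277.96501723  -0.28840378]
```

View pics/t2.png

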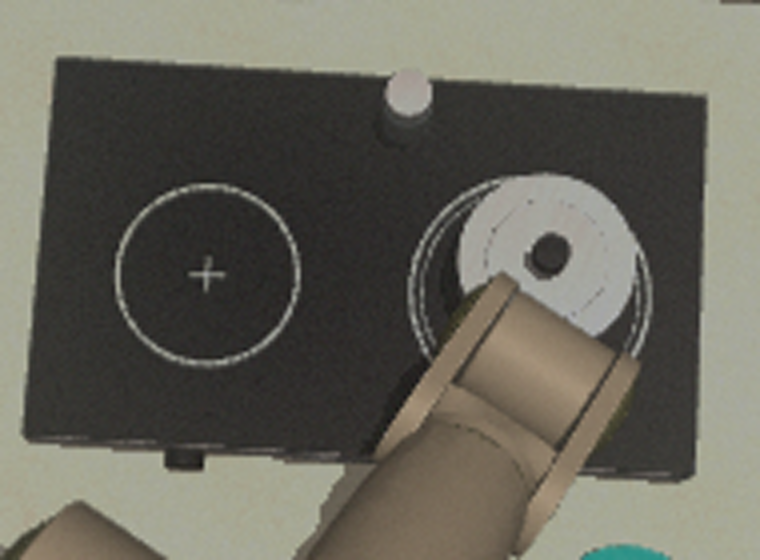

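Gripping pressed the handle down by about 6.5 N, so I'll ease off 1 mm before sliding.

Call:
step_arm(commands="0 0 0 -0.05 0 0 0;0 0 0 -0.1 0 0 0;0 0 0 -0.1 0 0 0;0 0 0 -0.1 0 0 0")

```text
time_s: 4.77
eef_pos: [458.5, -154.8, 114.5]
ee_rot: [0.0, 0.118, 0.993, -0.0]
force: [2.1, -1.4, -0.3]
grip_width: 0.221
grip_force: 68.8
```

```bash
python3 - <<'E'
from h import *
s=sense();print(s['time_s'],s['eef_pos'].round(1),s['force'].round(1),s['wrist_torque'].round(2),s['grip_width'],s['grip_force'])
E
```

```text
4.7667 [ 458.5 -154.8  114.5] [ 2.1 -1.4 -0.3] [-0.16 -0.28 -0.11] 0.22057839707063098 68.81933212280273
```

Call:
step_arm(commands="0 0.02 0.1 0 0 0 0;0 0.1 0.4 0 0 0 0;0 0.22 0.9 0 0 0 0;0 0.39 1.6 0 0 0 0;0 0.58 2.4 0 0 0 0;0 0.77 3.2 0 0 0 0;0 0.97 4 0 0 0 0;0 1.16 4.8 0 0 0 0;0 1.36 5.6 0 0 0 0;0 1.55 6.4 0 0 0 0;0 1.74 7.2 0 0 0 0;0 1.94 8 0 0 0 0;0 2.13 8.8 0 0 0 0;0 2.32 9.6 0 0 0 0;0 2.52 10.4 0 0 0 0;0 2.71 11.2 0 0 0 0;0 2.9 12 0 0 0 0;0 3.07 12.7 0 0 0 0;0 3.19 13.2 0 0 0 0;0 3.24 13.4 0 0 0 0")

```text
time_s: 6.43
eef_pos: [458.0, -16.0, 114.5]
ee_rot: [0.0, 0.117, 0.993, -0.0]
force: [-0.4, -6.9, 3.3]
grip_width: 0.224
grip_force: 69.4
```

```bash
python3 - <<'E'
from h import *
s=sense();print(s['time_s'],s['eef_pos'].round(1),s['force'].round(1),s['wrist_torque'].round(2),s['grip_width'],s['grip_force'])
t=capture('top');
for l,z in(('lid_knob',172),('lid',140),('zone_small',55)):
    for r in spot_point('top',l)[:4]:print(l,np.round(r['xy'],1),round(r['score'],2),atz('top',r['xy'],z).round(1))
E
```

```text
6.4333 [458.  -16.  114.5] [-0.4 -6.9  3.3] [-1.02 -0.05 -0.51] 0.22429247838625185 69.38720941543579
lid_knob [264.4 172.1] 0.95 [580.5 -46.1 172. ]
lid_knob [381.4 148.3] 0.63 [ 668.8 -425.8  172. ]
lid_knob [387.5 281. ] 0.62 [ 244.  -436.2  172. ]
lid_knob [326.4 264.8] 0.56 [ 289.5 -246.1  172. ]
lid [265.1 173.7] 0.97 [581.7 -48.9 140. ]
lid [326.3 267.2] 0.94 [ 282.3 -250.4  140. ]
lid [380.2 151.7] 0.93 [ 665.5 -430.1  140. ]
lid [383.7 276.2] 0.91 [ 258.2 -433.2  140. ]
```

Call:
step_arm(commands="0 0.02 0.1 0 0 0 0;0 0.1 0.4 0 0 0 0;0 0.22 0.9 0 0 0 0;0 0.41 1.7 0 0 0 0;0 0.63 2.6 0 0 0 0;0 0.85 3.5 0 0 0 0;0 1.07 4.4 0 0 0 0;0 1.28 5.3 0 0 0 0;0 1.5 6.2 0 0 0 0;0 1.72 7.1 0 0 0 0;0 1.94 8 0 0 0 0;0 2.16 8.9 0 0 0 0;0 2.38 9.8 0 0 0 0;0 2.59 10.7 0 0 0 0;0 2.81 11.6 0 0 0 0;0 3.03 12.5 0 0 0 0;0 3.22 13.3 0 0 0 0;0 3.37 13.9 0 0 0 0;0 3.46 14.3 0 0 0 0;0 3.49 14.4 0 0 0 0")

```text
time_s: 8.3
eef_pos: [457.6, 131.5, 114.4]
ee_rot: [-0.0, 0.117, 0.993, -0.0]
force: [0.1, -7.0, 4.1]
grip_width: 0.219
grip_force: 69.5
```

```bash
python3 - <<'E'
from h import *
s=sense();print(s['time_s'],s['eef_pos'].round(1),s['force'].round(1),s['wrist_torque'].round(2),s['grip_width'],s['grip_force'])
t=capture('top');w=capture('wrist');c=capture('scene')
for cam in('top','scene'):
  for l,z in(('lid_knob',172),('lid',140),('saucepan',55),('zone_small',55)):
    for r in spot_point(cam,l)[:4]:
        p=atz(cam,r['xy'],z)
        if abs(p[1]-100)<60:print(cam,l,np.round(r['xy'],1),round(r['score'],2),p.round(1))
t=cv2.resize(t[135:225,180:270],None,fx=6,fy=6,interpolation=2)
c=cv2.resize(c[150:270,190:330],None,fx=4.5,fy=4.5,interpolation=2)
im=np.zeros((540,540+250,3),np.uint8);im[:,:540]=t;im[:190,540:]=cv2.resize(w,(250,190));cc=cv2.resize(c,(250,214));im[190:404,540:]=cc
save('t3',im)
print([proj('scene',[579.5+78*np.cos(a)-0,101+78*np.sin(a),55]).round() for a in (0,1.57,3.14,4.71)])
E
```

```text
8.3 [457.6 131.5 114.4] [ 0.1 -7.   4.1] [-1.14 -0.15 -0.49] 0.2186946106016133 69.54185485839844
top lid_knob [219.5 169.4] 0.58 [585.9  99.1 172. ]
top lid [218.5 172.1] 0.98 [583.5 104.8 140. ]
scene lid_knob [264.2 206.4] 0.93 [576.4  97.2 172. ]
scene lid [264.9 209.2] 0.73 [567.6  87.9 140. ]
scene saucepan [263.4 226.8] 0.58 [578.6  96.1  55. ]
[array([245., 238.]), array([276., 244.]), array([283., 218.]), array([252., 213.])]
```

View pics/t3.png

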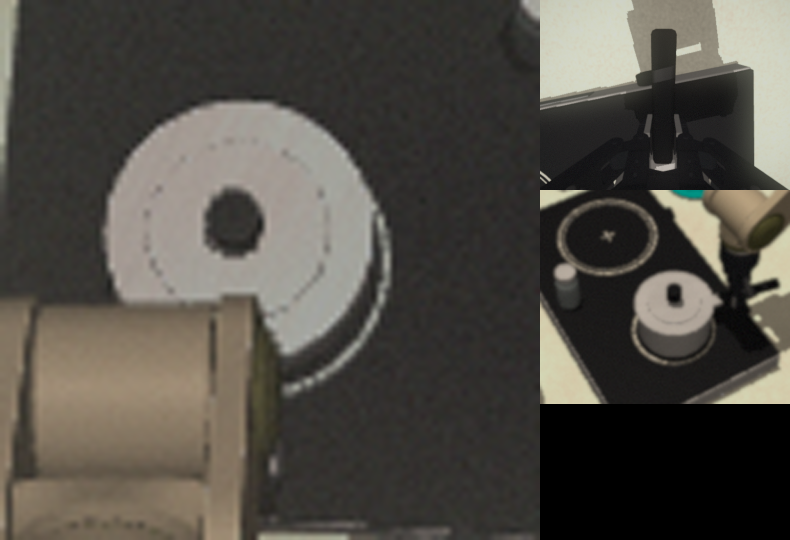

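The picture shows the pan sitting inside the small ring with the lid on: lid centre about (238,231) and knob about (233,221) in the crop. I'll compute its position.

```bash
python3 - <<'E'
from h import *
f=lambda u,v,z:atz('top',(u/6+180-.4,v/6+135-.4),z).round(1)
print('lid',f(238.5,231,142),'knob top',f(233,220,185))
g=cv2.cvtColor(cv2.imread('pics/t3.png'),cv2.COLOR_BGR2GRAY)
print([(int(x)) for x in g[228,90:120:3]],[(int(x)) for x in g[228,360:400:3]],[int(x) for x in g[85:112:3,238]])
print([proj('top',[579.5+x,101+y,55]).round(1) for x,y in((0,0),(0,-78))])
E
```

```text
lid [579.8 101.7 142. ] knob top [577.  101.2 185. ]
[53, 53, 46, 55, 83, 117, 140, 154, 157, 156] [163, 163, 171, 154, 99, 70, 115, 146, 118, 77, 56, 44, 41, 43] [47, 45, 45, 47, 49, 84, 131, 163, 160]
[array([221.5, 178.2]), array([243.9, 178.7])]
```

The pan is within 1 mm of the zone's centre. I'll release it, rise and move above the knob.

Call:
step_arm(commands="0.4 0 0 0 0 0 0;0.7 0 0 0 0 0 0;0.8 0 0 0 0 0 0;0.8 0 0 0 0 0 0;0.8 0 0 0 0 0 0;0.8 0 0 -2 0 0 0;0.8 0 0 -5 0 0 0;0.8 0 0 -8.5 0 0 0;0.8 0 0 -12 0 0 0;0.8 -1 0 -13 0 0 0;0.8 -4 0 -13 0 0 0;0.8 -7 0 -13 0 0 0;0.8 -7 0 -13 0 0 0;0.8 -7 0 -13 0 0 0")

```text
time_s: 10.02
eef_pos: [526.1, 114.7, 243.5]
ee_rot: [-0.001, 0.118, 0.993, -0.0]
force: [-0.5, 0.3, 0.0]
grip_width: 0.802
grip_force: 0.0
```

```bash
python3 - <<'E'
from h import *
w=capture('wrist');s=sense();print(s['time_s'],s['eef_pos'].round(1),s['force'].round(1),s['grip_width'])
for l,z in(('lid_knob',172),('lid',140),('handle_grip',115),('saucepan',55)):
    for r in spot_point('wrist',l)[:2]:
        p=atz('wrist',r['xy'],z);print(l,np.round(r['xy'],1),round(r['score'],2),p.round(1),tool(p-s['eef_pos']).round(1))
print('exp knob',proj('wrist',[578.5,101.5,172]),tool(np.array([578.5,101.5,172])-s['eef_pos']))
t=capture('top');im=np.zeros((384,896,3),np.uint8);im[:,:512]=w;im[:,512:]=cv2.resize(t[125:245,180:300],(384,384));save('w4',cv2.resize(im,(790,338)))
E
```

```text
10.0667 [525.5 115.  243.7] [-0.4 -0.4  0.4] 0.801533750085364
lid_knob [250.4 274.2] 0.96 [578.9 100.2 172. ] [-55.5  -2.   71.7]
lid [247.8 248.8] 0.91 [575.   98.7 140. ] [-52.   -4.3 103.7]
handle_grip [250.5 101.3] 0.55 [457.3 129.5 115. ] [ 69.6  -1.9 128.8]
handle_grip [251.3 272.3] 0.26 [615.2  92.2 115. ] [-92.6  -1.3 128.7]
exp knob [251.78888472 272.85931768] [-54.73247006  -0.805995    71.74003105]
```

View pics/w4.png

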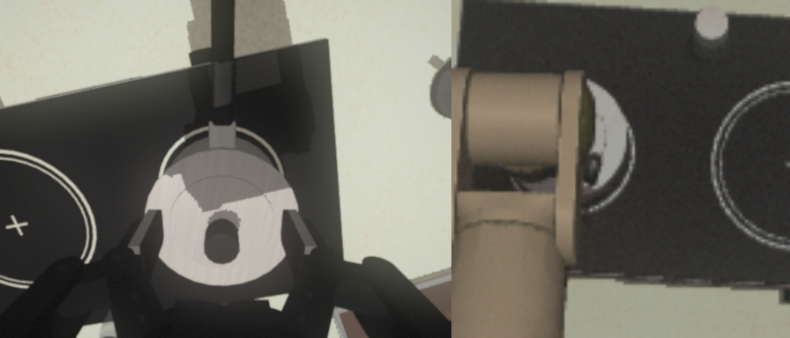

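The wrist picture shows the knob centred between the fingers at about (222,235) and the lid seated. Now I'll descend onto the knob and grip it.

Call:
step_arm(commands="0.8 -2.5 -0.1 0 0 0 0;0.8 -5 -0.1 0 0 0 0;0.8 -5.5 -0.1 1 0 0 0;0.8 -5.5 -0.1 3.5 0 0 0;0.8 -5.5 -0.1 6 0 0 0;0.8 -5.5 -0.1 7 0 0 0;0.8 -5.5 -0.1 7.2 0 0 0;0.8 -5.5 -0.1 7.2 0 0 0;0.5 -5.5 -0.1 7.2 0 0 0;0.45 -5.5 -0.1 7.2 0 0 0;0.4 -5.5 -0.1 7.2 0 0 0;0.35 -5.5 -0.1 7.2 0 0 0;0.2 -5.5 -0.1 7.2 0 0 0;0 -5.5 -0.1 7.2 0 0 0;0 -5.5 -0.1 7.2 0 0 0;0 -5.5 -0.1 7.2 0 0 0;0 -5.5 -0.1 7.2 0 0 0", newtons=50)

```text
time_s: 11.73
eef_pos: [579.4, 101.3, 173.3]
ee_rot: [0.001, 0.118, 0.993, 0.0]
force: [-0.6, 0.7, 7.2]
grip_width: 0.336
grip_force: 49.2
```

```bash
python3 - <<'E'
from h import *
w=capture('wrist');s=sense();print(s['time_s'],s['eef_pos'].round(1),s['force'].round(1),s['wrist_torque'].round(2),s['grip_width'],s['grip_force'])
save('w5',w)
E
```

```text
11.7833 [579.4 101.3 173.3] [-1.6  0.8  5.4] [ 0.14  0.18 -0.12] 0.3382446828500754 49.16858732700348
```

Call:
step_arm(commands="0 0 0 -0.1 0 0 0;0 0 0 -0.3 0 0 0;0 0 0 -0.6 0 0 0;0 0 0 -1 0 0 0;0 0 0 -1.5 0 0 0;0 0 0 -2.1 0 0 0;0 0 0 -2.8 0 0 0;0 0 0 -3.5 0 0 0;0 0 0 -4.2 0 0 0;0 0 0 -4.9 0 0 0;0 0 0 -5.6 0 0 0;0 0 0 -6.2 0 0 0;0 0 0 -6.8 0 0 0;0 0 0 -7.2 0 0 0;0 0 0 -7.5 0 0 0;0 0 0 -7.6 0 0 0;0 0 0 -7.6 0 0 0;0 0 0 -7.6 0 0 0;0 0 0 -7.6 0 0 0;0 0 0 -7.6 0 0 0")

```text
time_s: 13.45
eef_pos: [578.9, 101.2, 248.0]
ee_rot: [-0.0, 0.118, 0.993, -0.0]
force: [-0.3, 0.5, -2.0]
grip_width: 0.334
grip_force: 49.3
```

```bash
python3 - <<'E'
from h import *
w=capture('wrist');c=capture('scene');s=sense();print(s['time_s'],s['eef_pos'].round(1),s['ee_rot'].round(4),s['force'].round(1),s['wrist_torque'].round(2),s['grip_width'],s['grip_force'],abs(s['dq']).max())
im=np.zeros((384,900,3),np.uint8);im[:,:512]=w;im[:,512:]=cv2.resize(c[160:260,220:321],(388,384));save('w6',cv2.resize(im,(790,337)))
E
```

```text
13.55 [579.  101.2 248.1] [-1.000e-04  1.176e-01  9.931e-01 -0.000e+00] [ 0.5 -0.2 -0.8] [ 0.03 -0.01  0.06] 0.3401417616365396 49.34413254261017 0.002412720193752086
```

View pics/w6.png

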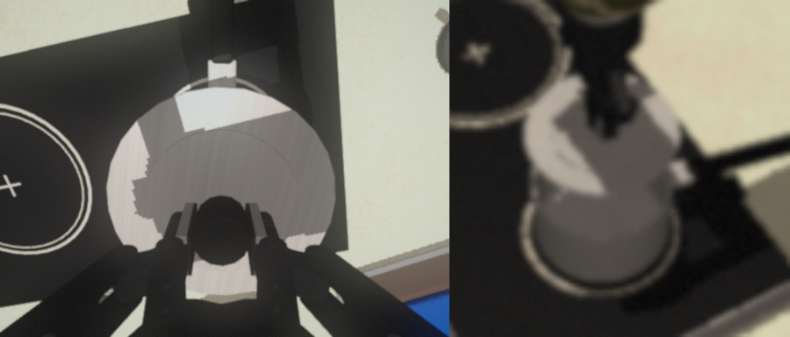

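The lid is held level about 75 mm up: the wrist view shows its disc symmetric around the knob at (220,230). In the scene view the pan stands inside the small ring.

```bash
python3 -c "
from rig import *
print(finish_job())"
```

```text
the job is handed in; nothing more can be done
None
```

I slid the pan to within about 1 mm of the small zone's centre with its lid on and let it go. The arm is now holding the lid level and still about 75 mm above the pan, and the job is handed in, at 13.6 s on the robot's clock.

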